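Sweep the flat tins into the stock bay

TASK

Gently sweep the three flat round tins along the counter with the fingers into the open-sided steel stock bay, until every tin stands wholly inside it, flat on the counter. Slide them only: do not pick up, tip or flick any tin, and leave the squat jar and the small carton standing among them where they are.

Things in the scene. Friction and masses are not known exactly. Their poses are not given: they have to be found in the camera images.
- bay: three-sided steel stock bay fixed to the counter at the robot's left: two side walls and a back wall, 4 mm thick, 26 mm high, no floor or sill (tins slide straight in). Inside 220 mm wide (its x, -110 to 110) and 150 mm deep (its y). Origin: centre of the inside, at counter height. The open side is at y = -75 mm, facing its -y, roughly the robot's right; back wall's inner face at y = +75 mm.
- tin_a: flat round steel food tin with a paper band, 60 mm diameter, 30 mm tall, about 0.08 to 0.17 kg, slides freely on the counter; origin at the centre of its underside, z axis up. One of three alike.
- tin_b: flat round steel food tin with a paper band, 60 mm diameter, 30 mm tall, about 0.08 to 0.17 kg, slides freely on the counter; origin at the centre of its underside, z axis up. One of three alike.
- tin_c: flat round steel food tin with a paper band, 60 mm diameter, 30 mm tall, about 0.08 to 0.17 kg, slides freely on the counter; origin at the centre of its underside, z axis up. One of three alike.
- jar: squat glass jar with a metal cap, 50 mm diameter, 53 mm tall, stands upright among the tins; origin at the centre of its underside. Leave it alone.
- carton: small cardboard carton, 50 x 32 x 48 mm (its own x, y, z), stands among the tins; origin at the centre of its underside. Leave it alone.
Mind the look-alikes: they are no part of the job. Leave any green look-alike of the tin_b alone.

How it is judged:
At the end, for the whole second after the job is handed in: All three tins stand flat on the counter within the bay's walls, each wholly past the open side (3 mm may stick out), at rest; the jar and the carton are within 20 mm of where they stood (x of tin_a in the frame of bay between -0.11 and 0.11 m and y of tin_a in the frame of bay between -0.048 and 0.075 m and height (world z) of each of tin_a, tin_b, tin_c below 0.006 m and angle between each of tin_a, tin_b, tin_c's own z axis and vertical below 0.12 rad and linear speed of each of tin_a, tin_b, tin_c below 0.02 m/s and x of tin_b in the frame of bay between -0.11 and 0.11 m and y of tin_b in the frame of bay between -0.048 and 0.075 m and x of tin_c in the frame of bay between -0.11 and 0.11 m and y of tin_c in the frame of bay between -0.048 and 0.075 m and distance of each of jar, carton from where it was at the start of the episode below 0.02 m); the robot touches nothing.
It fails at once if a tin is lifted off the counter or tipped (height (world z) of any of tin_a, tin_b, tin_c above 0.012 m or angle between any of tin_a, tin_b, tin_c's own z axis and vertical above 0.35 rad).
It fails at once if a tin is flicked along (faster than 0.6 m/s) (linear speed of any of tin_a, tin_b, tin_c above 0.6 m/s).
It fails at once if a tin is pressed or squeezed hard (more than 30 N) (contact force between the fingers and tin_a above 30 N or contact force between the fingers and tin_b above 30 N or contact force between the fingers and tin_c above 30 N).
It fails at once if the jar or the carton is pushed more than 20 mm from its place, or knocked over (distance of any of jar, carton from where it was at the start of the episode above 0.02 m or angle between any of jar, carton's own z axis and vertical above 0.5 rad).
It also fails if it takes over 72 s, if anything falls off the work surface, if the arm or the gripper's body presses on something with over 40 N, if the wrist force passes 120 N, or if a joint passes its speed limit or range.

ROBOT

A 6-joint arm with a two-finger parallel gripper is mounted at the origin on the work surface. World frame = base frame: x ahead of the robot, y to its left, z up, the work surface at z = 0. Lengths are in m, angles in rad, forces in N, time in s.
With the tool pointing down it reaches from about 0.375 to 0.9 m from the base axis. Payload 3.1 kg.
Tool frame: the origin (TCP) lies at the very end of the fingers, on their centre line; the grasp point (between the pads) lies 19 mm behind it; z points along the fingers, x is the direction in which the jaws open and shut, and the axes are right-handed (so a half turn about z gives the same grasp; the last joint's range is limited). The gripper opens to 87 mm and grips with 3 to 60 N. Pads are 19 mm wide; open, the fingers measure 117 mm over their backs; the gripper's body (75 mm by 190 mm) begins 51 mm behind the grasp point.
Start: joints at [-1.423, 0.527, 1.433, -0, 1.181, -0.178], TCP at [0.2, -0.592, 0.223] pointing down, gripper open.
Joint ranges: [-3.08, 3.08], [-0.75, 2.2], [0.22, 2.44], [-1.43, 4.57], [0, 2.65], [-2.85, 2.85]. Speed limits (rad/s): [2.79, 2.79, 3.14, 3.14, 3.14, 3.14].

INTERFACE

Orientations are given as a rotation vector (axis times angle).
In Python, from plant import * gives the robot as it stands.
- The arm moves only by the shell command python3 -m jog 'ROWS' [FORCE]. ROWS is JSON, a list of rows, each a list of 7 numbers: the shift along the tool's x, y, z in m, then the turn, a rotation vector about the tool's x, y, z in rad, then the opening, from -1 (shut) to 1 (fully open). In form: [[tx, ty, tz, ax, ay, az, jaw], ...]. A call has 1 to 12 rows; each row is the pose to reach, as a shift and turn from the pose commanded when the call began, along the tool's axes at that moment; what a row does not reach only later rows make up. A row lasts 1/12 s, in which the tool goes at most 41.7 mm and 7.16 degrees, less where a joint would pass 70% of its speed; a pose out of reach is approached as far as the arm can. A call with a gripper value outside its range is refused whole. The fingers move at their own pace and stop on an object; FORCE is the grip in N (left out, the last holds). Time passes only in rows, so rows that repeat a pose let the fingers close. It gives the time, the measured TCP pose, the force and the opening at its end, in the units of the state.
- get_obs(): the state, without advancing time (a new reading comes with each control period).
- camera(name): name is "scene" or "top" or "wrist"; returns a dict with "frame" (420x560x3 uint8, blue, green, red), "depth" (420x560 float32, m along the optical axis (not along the pixel's ray), 0 where there is no reading), "fx", "fy", "cx", "cy" (pixels), "k1" (the pictures are not rectified: a ray, as slopes to the right and down, at radius r is drawn at 1 + k1 r^2 times it, then the intrinsics apply), "view" (4x4, takes a point from world to camera coordinates); the wrist camera has in their place "T_tool_cam" (4x4, takes a point from camera to tool coordinates, whose origin is the TCP and whose axes are the tool frame's). Camera axes: x right, y up, looking along -z (the intrinsics and any distortion apply to the point x, -y, -z); pixel columns grow to the right and rows downward; lengths in m; the calibration is good to about 2 mm. A picture is of the moment at which its call begins: read the wrist's pose just before it.
- finish_job(): hands the job in, once; it reports no verdict.
The state is a dict: "time_s": time; "qpos": joint angles; "joint_velocities": joint speeds; "joint_efforts": joint torques, N m; "ee_pos": TCP position; "tool_rot": TCP orientation; "contact_force": force on the tool from outside, world axes, zero at the start; "moment": the same for the moment, N m; "width": finger opening in m.
Only numpy, scipy, OpenCV 4.12 (cv2) and the standard library are available. Lean on these libraries where they do the work, as an engineer would, in place of code of your own. Each camera call takes 0.05 s, during which the arm holds its last target.

## Working session

There is one attempt and no reset: what is moved stays moved. The work goes in short steps, Python scripts to look and compute and a shell command to move; the robot and the scene stay as the last step left them, time stands still between calls to the robot, and variables do not carry over. Pictures are saved under pics/ and viewed, and the job is handed in when it is done.

```bash
ls; mkdir -p pics
python3 - <<'E'
from plant import *
import cv2, numpy as np
o=get_obs(); print(o)
for n in ("top","scene"):
    c=camera(n); cv2.imwrite(f"pics/{n}0.png",c["frame"]); print(n,c["fx"],c["fy"],c["cx"],c["cy"],c["k1"],np.round(c["view"],3).tolist())
E
```

```text
pics
{'time_s': 0.0, 'qpos': array([-1.42348401e+00,  5.28482666e-01,  1.43392766e+00,  6.24171587e-08,
        1.18138938e+00, -1.78497964e-01]), 'joint_velocities': array([-0.00018057,  0.00033587, -0.00170766, -0.00066644,  0.00049185,
        0.00047457]), 'joint_efforts': array([ 1.29978009e-03, -4.40033519e+01, -1.76593602e+01,  6.34118216e-02,
        5.81447489e-02, -1.47466803e-04]), 'ee_pos': array([ 0.19996562, -0.59135954,  0.22155344]), 'tool_rot': array([-2.55102762e+00,  1.83081991e+00,  2.41161723e-03]), 'contact_force': array([-0.17113823, -0.26580333, -0.02773041]), 'moment': array([-0.00987416, -0.01786441,  0.01005097]), 'width': 0.08697983578752869}
top 403.4844433769643 403.4844433769643 277.32438223785806 211.11391873644797 -0.09193782114957008 [[0.018, -0.999, 0.03, -0.027], [0.982, 0.023, 0.186, -0.562], [-0.187, 0.026, 0.982, -0.842], [0.0, 0.0, 0.0, 1.0]]
scene 401.9317728357585 401.9317728357585 277.1594352170828 209.50750727065358 -0.11778696468981478 [[0.787, 0.617, -0.01, -0.435], [-0.493, 0.639, 0.59, 0.27], [0.37, -0.459, 0.807, -0.934], [0.0, 0.0, 0.0, 1.0]]
```

View pics/top0.png

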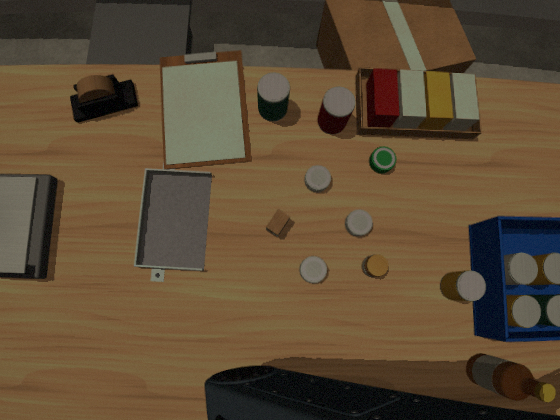

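View pics/scene0.png

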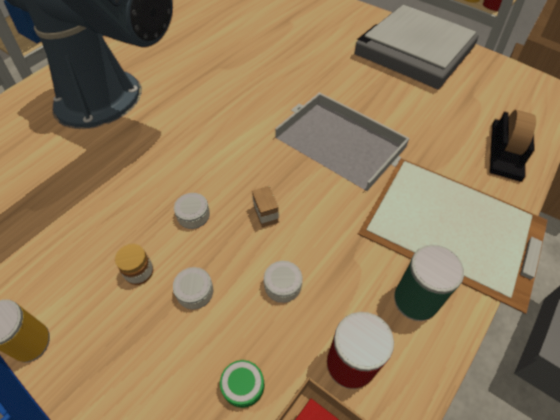

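The top view shows three plain white tins at (318,179), (360,223) and (313,270). The green look-alike is at (383,159), the jar at (377,266) and the carton at (279,222). The bay is around (175,220) and opens to the right, which is world -y. I'll measure all of these now.

```bash
cat > h.py <<'E'
from plant import *
import cv2, numpy as np
def K(c): return np.array([[c["fx"],0,c["cx"]],[0,c["fy"],c["cy"]],[0,0,1.]])
def rays(c,px):
    return cv2.undistortPoints(np.float64(px).reshape(-1,1,2),K(c),np.array([c["k1"],0,0,0,0.]) ,).reshape(-1,2)
def und(c,px):
    p=(np.float64(px).reshape(-1,2)-[c["cx"],c["cy"]])/[c["fx"],c["fy"]]
    q=p.copy()
    for _ in range(20): q=p/(1+c["k1"]*(q**2).sum(1,keepdims=True))
    return q
def onplane(c,px,z):
    q=und(c,px); d=np.c_[q[:,0],-q[:,1],-np.ones(len(q))]
    V=np.array(c["view"]); R=V[:3,:3]; C=-R.T@V[:3,3]; D=d@R
    return C+D*((z-C[2])/D[:,2])[:,None]
def depthpts(c):
    H,W=c["depth"].shape; u,v=np.meshgrid(np.arange(W),np.arange(H))
    q=und(c,np.c_[u.ravel(),v.ravel()]); d=np.c_[q[:,0],-q[:,1],-np.ones(len(q))]*c["depth"].reshape(-1,1)
    V=np.array(c["view"]); return ((d-V[:3,3])@V[:3,:3]).reshape(H,W,3)
def mask_tins(c):
    f=c["frame"]; hsv=cv2.cvtColor(f,cv2.COLOR_BGR2HSV)
    m=((hsv[...,1]<55)&(hsv[...,2]>95)).astype(np.uint8)
    return cv2.morphologyEx(m,cv2.MORPH_OPEN,np.ones((3,3)))
def tins(c,P=None,zlo=.02,zhi=.04,verbose=True):
    out=[]
    cs,_=cv2.findContours(mask_tins(c),cv2.RETR_EXTERNAL,cv2.CHAIN_APPROX_NONE)
    for k in cs:
        a=cv2.contourArea(k)
        if 250<a<1500:
            m=cv2.moments(k); px=(m["m10"]/a,m["m01"]/a)
            (ex,ey),(w,h),_=cv2.fitEllipse(k)
            p=onplane(c,[px],.03)[0]; out.append((px,a,p,(w,h)))
    return out
E
cat > m.py <<'E'
from h import *
c=camera("top"); P=depthpts(c)
for px,a,p,w in tins(c):
    u,v=int(px[0]),int(px[1]); print(np.round(px,1),a,np.round(p,4),np.round(w,1),"depth pt",np.round(np.median(P[v-3:v+4,u-3:u+4].reshape(-1,3),0),4))
E
python3 m.py
python3 - <<'E'
from h import *
c=camera("top"); P=depthpts(c)
for n,(u,v) in dict(jar=(377,266),carton=(279,219),green=(383,159),table=(330,220),bayfloor=(175,220)).items(): print(n,np.round(P[v-1:v+2,u-1:u+2].reshape(-1,3).mean(0),4))
f=c["frame"]; cv2.imwrite("pics/bay.png",cv2.resize(f[150:300,110:310],None,fx=4,fy=4,interpolation=cv2.INTER_CUBIC))
cv2.imwrite("pics/tins.png",cv2.resize(f[140:290,250:420],None,fx=4,fy=4,interpolation=cv2.INTER_CUBIC))
# height masks
Z=P[...,2]
for n,(u0,u1,v0,v1,zl,zh) in dict(jar=(355,400,245,290,.045,.06),carton=(262,295,203,240,.042,.054),green=(360,410,140,180,.022,.06)).items():
    m=np.zeros(Z.shape,bool); m[v0:v1,u0:u1]=(Z[v0:v1,u0:u1]>zl)&(Z[v0:v1,u0:u1]<zh)
    q=P[m]; r=cv2.minAreaRect(np.float32(q[:,:2]*1000)); print(n,m.sum(),np.round(q.mean(0),4),np.round(r[0],1),np.round(r[1],1),r[2])
m=np.zeros(Z.shape,bool); m[150:300,110:240]=(Z[150:300,110:240]>.018)&(Z[150:300,110:240]<.034)
q=P[m]; r=cv2.minAreaRect(np.float32(q[:,:2]*1000)); print("bay",m.sum(),q.mean(0),r, np.round(cv2.boxPoints(r),1).tolist())
E
```

```text
[554.  309.9] 267.5 [ 0.3459 -0.669   0.03  ] [12.7 31. ] depth pt [ 0.3525 -0.6023  0.1165]
[526.1 311.1] 623.5 [ 0.3444 -0.5962  0.03  ] [26.1 30.5] depth pt [ 0.3495 -0.5385  0.1161]
[471.  285.4] 601.5 [ 0.4039 -0.4627  0.03  ] [26.3 29.2] depth pt [ 0.404  -0.4314  0.0911]
[313.3 269. ] 489.0 [ 0.437  -0.0986  0.03  ] [24.7 25.3] depth pt [ 0.437  -0.0978  0.0313]
[552.5 267.5] 346.5 [ 0.4451 -0.6736  0.03  ] [16.  30.2] depth pt [ 0.4414 -0.608   0.1165]
[523.3 267.9] 616.0 [ 0.4441 -0.5966  0.03  ] [25.9 30.4] depth pt [ 0.4414 -0.5378  0.1166]
[359.3 221.8] 433.5 [ 0.546  -0.2043  0.03  ] [23.  24.1] depth pt [ 0.5477 -0.2033  0.0315]
[317.6 177. ] 416.5 [ 0.6494 -0.1085  0.03  ] [22.5 23.7] depth pt [ 0.6515 -0.107   0.0307]
[339.  100.6] 656.0 [ 0.844  -0.1618  0.03  ] [27.5 30.5] depth pt [ 0.8059 -0.1467  0.111 ]
[465.2  95.8] 917.0 [ 0.8736 -0.485   0.03  ] [23.7 55.7] depth pt [ 0.8501 -0.4578  0.0784]
[272.9  86.5] 648.0 [8.757e-01 1.000e-04 3.000e-02] [27.5 30.1] depth pt [0.8343 0.0027 0.1108]
jar [ 0.4445 -0.2363  0.054 ]
carton [ 0.5452 -0.0198  0.0487]
green [ 0.6979 -0.2645  0.0309]
table [ 5.538e-01 -1.416e-01 -4.000e-04]
bayfloor [5.455e-01 2.220e-01 2.000e-04]
jar 392 [ 0.4475 -0.2361  0.0531] [ 447.6 -236.8] [47.3 47.1] 42.008209228515625
carton 326 [ 0.5388 -0.017   0.0481] [539. -17.] [32.1 50. ] 57.58258819580078
green 513 [ 0.6997 -0.2651  0.0305] [ 700.4 -265.6] [58.9 61.5] 44.582427978515625
bay 576 [0.55357941 0.25739793 0.02508731] ((546.299560546875, 224.10711669921875), (155.64036560058594, 229.39920043945312), 87.5044937133789) [[428.29998779296875, 151.39999389648438], [657.5, 141.39999389648438], [664.2999877929688, 296.8999938964844], [435.1000061035156, 306.79998779296875]]
```

```bash
ls pics
```

```text
bay.png
scene0.png
tins.png
top0.png
```

View pics/bay.png

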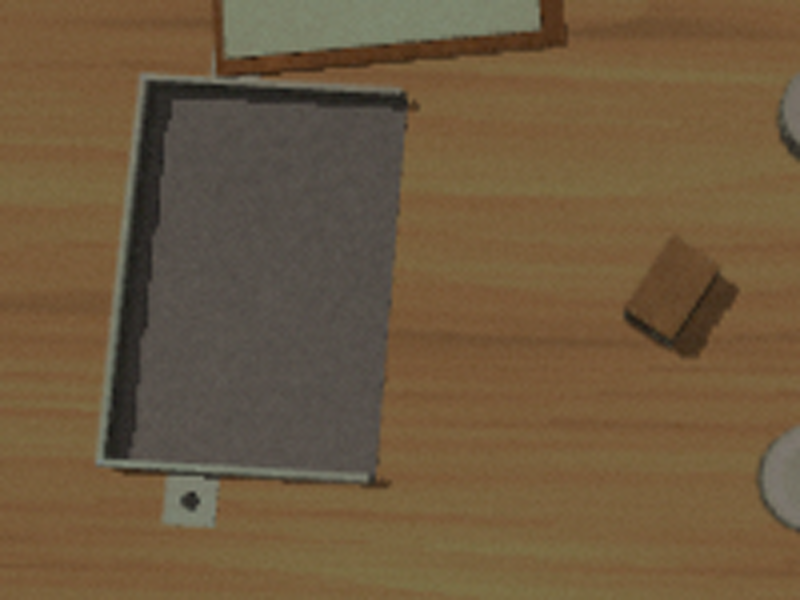

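View pics/tins.png

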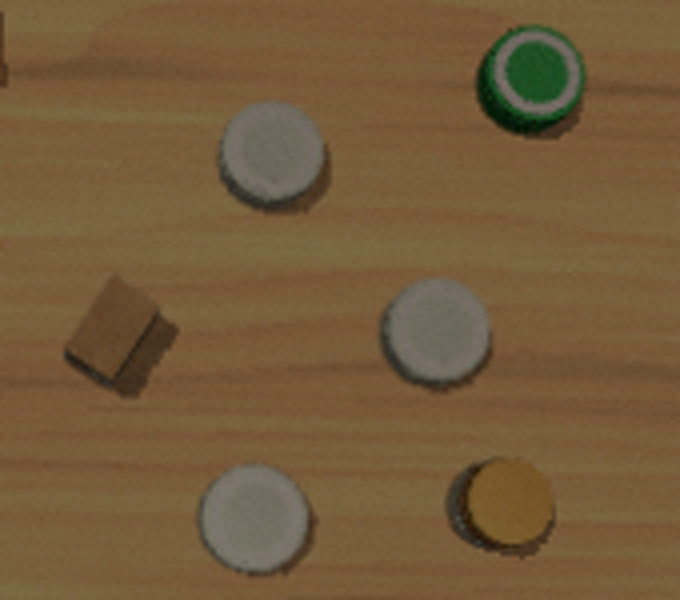

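The crop confirms that the tins to sweep are the three plain grey-white ones. The green-ringed can at (383,159) is the look-alike. The measured sizes agree: tin tops sit at z≈0.031, the jar at 0.053, the carton is 50x32x48 mm, and the bay is about 229x156 mm over its outside.

I'll push with the jaws held about 34 mm apart so the two fingers cradle each tin. Next I need the tool-frame shifts.

```bash
cat > go.py <<'E'
# usage: go.py x y z yawdeg [x y z yaw ...] -> shifts in tool axes from measured pose
import sys; from h import *
from scipy.spatial.transform import Rotation as R
o=get_obs(); p=np.array(o["ee_pos"]); r=R.from_rotvec(o["tool_rot"]); M=r.as_matrix()
print("t",round(o["time_s"],2),"p",np.round(p,4),"jaw yaw",round(np.degrees(np.arctan2(M[1,0],M[0,0])),2),"z",np.round(M[:,2],3),"F",np.round(o["contact_force"],1),"w",round(o["width"],4),"q6",round(o["qpos"][5],2))
a=list(map(float,sys.argv[1:]))
for i in range(0,len(a),4):
    x,y,z,w=a[i:i+4]
    best=None
    for k in (w,w+180):
        t=np.radians(k); G=np.array([[np.cos(t),np.sin(t),0],[np.sin(t),-np.cos(t),0],[0,0,-1.]])
        rv=(r.inv()*R.from_matrix(G)).as_rotvec()
        if best is None or np.linalg.norm(rv)<np.linalg.norm(best): best=rv
    print("->",a[i:i+4],"shift",np.round(M.T@(np.array([x,y,z])-p),4),"rot",np.round(best,3))
E
python3 go.py .60 -.30 .2 13 .66 -.161 .15 13 .66 -.161 .012 13
python3 - <<'E'
import numpy as np
c=np.array([.546,.224]);t=np.radians(-2.5);X=np.array([np.cos(t),np.sin(t)]);Y=np.array([-np.sin(t),np.cos(t)])
for n,b in dict(T1=(10,38),T2=(65,-5),T3=(-65,0),T3e=(-65,-110),T2e=(65,-110)).items(): print(n,c+(b[0]*X+b[1]*Y)/1000)
E
```

```text
t 0.2 p [ 0.2    -0.5917  0.2219] jaw yaw -71.33 z [-0.     0.001 -1.   ] F [-0.1  0.2 -0.2] w 0.0873 q6 -0.18
-> [0.6, -0.3, 0.2, 13.0] shift [-0.1483 -0.4723  0.0222] rot [-1.000e-03  1.000e-03 -1.472e+00]
-> [0.66, -0.161, 0.15, 13.0] shift [-0.2607 -0.5736  0.0724] rot [-1.000e-03  1.000e-03 -1.472e+00]
-> [0.66, -0.161, 0.012, 13.0] shift [-0.2605 -0.5736  0.2104] rot [-1.000e-03  1.000e-03 -1.472e+00]
T1 [0.55764802 0.26152764]
T2 [0.61072004 0.2161695 ]
T3 [0.48106187 0.22683526]
T3e [0.47626373 0.11693996]
T2e [0.60614    0.11126944]
```

```bash
python3 -m jog '[[-0.02,-0.04,0.0,0,0,-0.12,-0.22],[-0.04,-0.08,0.0,0,0,-0.24,-0.22],[-0.06,-0.12,0.0,0,0,-0.36,-0.22],[-0.08,-0.16,0.0,0,0,-0.48,-0.22],[-0.1,-0.2,0.0,0,0,-0.6,-0.22],[-0.12,-0.24,0.0,0,0,-0.72,-0.22],[-0.14,-0.28,0,0,0,-0.84,-0.22],[-0.155,-0.32,0,0,0,-0.96,-0.22],[-0.17,-0.36,0,0,0,-1.08,-0.22],[-0.185,-0.4,0,0,0,-1.2,-0.22],[-0.2,-0.44,0,0,0,-1.32,-0.22],[-0.215,-0.48,0,0,0,-1.44,-0.22]]'; python3 go.py .66 -.161 .1 13  .66 -.161 .012 13
```

```text
time_s: 1.2
ee_pos: [0.5667, -0.2498, 0.2225]
tool_rot: [-3.126, -0.315, 0.0]
contact_force: [0.4, -1.5, -0.2]
width: 0.0343
t 1.2 p [ 0.5667 -0.2498  0.2225] jaw yaw 11.52 z [-0.  0. -1.] F [ 0.4 -1.5 -0.2] w 0.0343 q6 -0.8
-> [0.66, -0.161, 0.1, 13.0] shift [ 0.1092 -0.0684  0.1225] rot [-0.     0.    -0.026]
-> [0.66, -0.161, 0.012, 13.0] shift [ 0.1093 -0.0683  0.2105] rot [-0.     0.    -0.026]
```

```bash
python3 -m jog '[[0.027,-0.017,0.02,0,0,-0.026,-0.22],[0.055,-0.034,0.045,0,0,-0.026,-0.22],[0.082,-0.051,0.07,0,0,-0.026,-0.22],[0.109,-0.068,0.095,0,0,-0.026,-0.22],[0.109,-0.068,0.12,0,0,-0.026,-0.22],[0.109,-0.068,0.12,0,0,-0.026,-0.22],[0.109,-0.068,0.15,0,0,-0.026,-0.22],[0.109,-0.068,0.175,0,0,-0.026,-0.22],[0.109,-0.068,0.195,0,0,-0.026,-0.22],[0.109,-0.068,0.206,0,0,-0.026,-0.22],[0.109,-0.068,0.21,0,0,-0.026,-0.22],[0.109,-0.068,0.21,0,0,-0.026,-0.22]]'; python3 go.py .66 -.161 .012 13
python3 - <<'E'
from h import *
cv2.imwrite("pics/pre1.png",camera("scene")["frame"])
cv2.imwrite("pics/pre1t.png",camera("top")["frame"])
E
```

```text
time_s: 2.2
ee_pos: [0.6588, -0.1644, 0.0125]
tool_rot: [-3.122, -0.345, 0.001]
contact_force: [0.5, -0.1, -0.1]
width: 0.034
t 2.2 p [ 0.6588 -0.1644  0.0125] jaw yaw 12.61 z [-0.001  0.    -1.   ] F [ 0.5 -0.1 -0.1] w 0.034 q6 -0.63
-> [0.66, -0.161, 0.012, 13.0] shift [ 0.0019 -0.003   0.0005] rot [-0.     0.001 -0.007]
```

View pics/pre1.png

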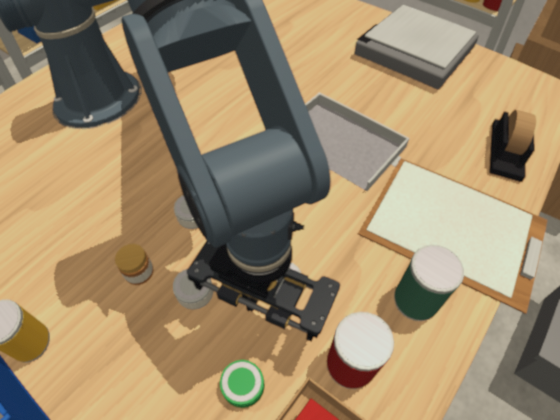

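View pics/pre1t.png

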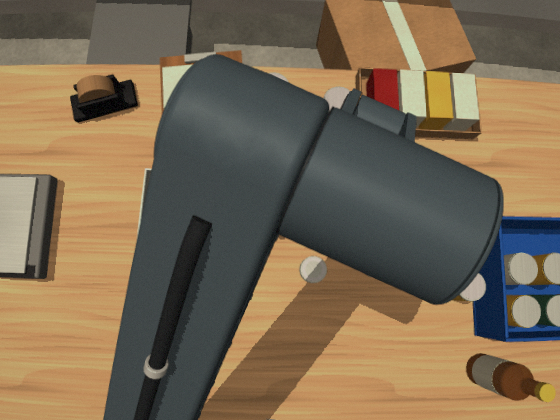

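The scene view shows the gripper down behind the first tin, clear of the red jar at (360,345). I'm pushing in short, slow calls.

```bash
python3 go.py .6326 -.003 .012 13 .5657 .229 .012 13
```

```text
t 2.3 p [ 0.6601 -0.1646  0.0141] jaw yaw 12.63 z [ 0.002 -0.001 -1.   ] F [-0.3  0.6 -0.1] w 0.0336 q6 -0.63
-> [0.6326, -0.003, 0.012, 13.0] shift [ 0.0085 -0.1637  0.0019] rot [ 0.002 -0.002 -0.006]
-> [0.5657, 0.229, 0.012, 13.0] shift [-0.0061 -0.4047  0.0015] rot [ 0.002 -0.002 -0.006]
```

```bash
python3 -m jog '[[0,-0.006,0,0,0,0,-0.22],[0.001,-0.012,0,0,0,0,-0.22],[0.001,-0.018,0,0,0,0,-0.22],[0.001,-0.024,0,0,0,0,-0.22],[0.002,-0.03,0,0,0,0,-0.22],[0.002,-0.037,0,0,0,0,-0.22],[0.002,-0.044,0,0,0,0,-0.22],[0.003,-0.052,0,0,0,0,-0.22],[0.003,-0.06,0,0,0,0,-0.22],[0.004,-0.068,0,0,0,0,-0.22],[0.004,-0.074,0,0,0,0,-0.22],[0.004,-0.076,0,0,0,0,-0.22]]'; python3 go.py
python3 - <<'E'
from h import *
cv2.imwrite("pics/p1.png",camera("scene")["frame"])
cv2.imwrite("pics/p1w.png",camera("wrist")["frame"])
E
```

```text
time_s: 3.3
ee_pos: [0.646, -0.0872, 0.0124]
tool_rot: [-3.122, -0.348, 0.001]
contact_force: [1.3, -1.3, 1.0]
width: 0.0339
t 3.3 p [ 0.646  -0.0872  0.0124] jaw yaw 12.72 z [-0.001  0.001 -1.   ] F [ 1.3 -1.3  1. ] w 0.0339 q6 -0.53
```

View pics/p1.png

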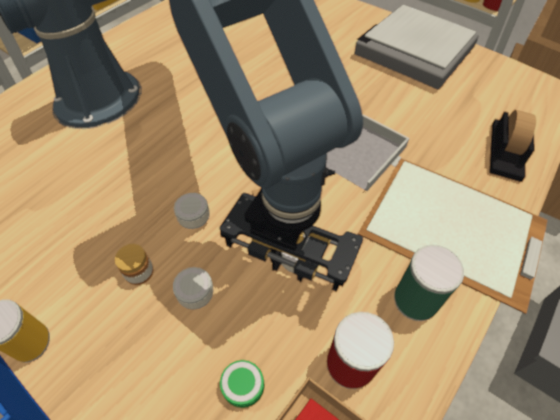

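View pics/p1w.png

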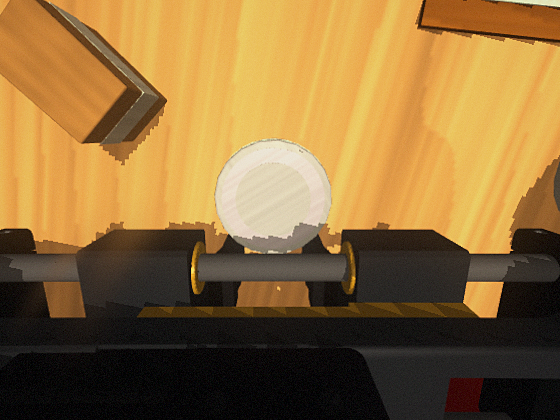

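The wrist view shows the tin at (273,195), cradled evenly between the two fingers. The carton is at upper left, clear of the path. I'm continuing the push.

```bash
python3 -m jog '[[0,-0.003,0,0,0,0,-0.22],[0.001,-0.008,0,0,0,0,-0.22],[0.001,-0.016,0,0,0,0,-0.22],[0.002,-0.024,0,0,0,0,-0.22],[0.002,-0.032,0,0,0,0,-0.22],[0.003,-0.04,0,0,0,0,-0.22],[0.003,-0.049,0,0,0,0,-0.22],[0.003,-0.058,0,0,0,0,-0.22],[0.004,-0.067,0,0,0,0,-0.22],[0.004,-0.075,0,0,0,0,-0.22],[0.004,-0.082,0,0,0,0,-0.22],[0.004,-0.086,0,0,0,0,-0.22]]'; python3 go.py .5657 .229 .012 13
python3 - <<'E'
from h import *
cv2.imwrite("pics/p2w.png",camera("wrist")["frame"])
E
```

```text
time_s: 4.4
ee_pos: [0.6311, -0.0027, 0.0126]
tool_rot: [-3.122, -0.348, 0.0]
contact_force: [-0.3, -0.4, 0.1]
width: 0.034
t 4.4 p [ 0.6311 -0.0027  0.0126] jaw yaw 12.71 z [-0.  0. -1.] F [-0.3 -0.4  0.1] w 0.034 q6 -0.4
-> [0.5657, 0.229, 0.012, 13.0] shift [-0.0128 -0.2404  0.0006] rot [-0.     0.    -0.005]
```

View pics/p2w.png

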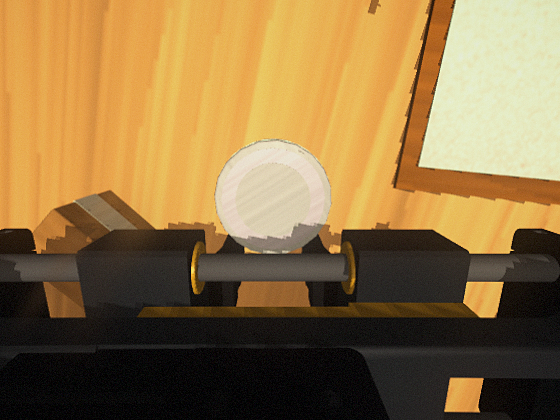

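The tin is still centred in the cradle at (273,195) and the carton is passed. On to the second leg, into the bay.

```bash
python3 -m jog '[[0,-0.004,0,0,0,0,-0.22],[-0.001,-0.01,0,0,0,0,-0.22],[-0.001,-0.019,0,0,0,0,-0.22],[-0.002,-0.028,0,0,0,0,-0.22],[-0.002,-0.037,0,0,0,0,-0.22],[-0.003,-0.047,0,0,0,0,-0.22],[-0.003,-0.057,0,0,0,0,-0.22],[-0.004,-0.067,0,0,0,0,-0.22],[-0.004,-0.077,0,0,0,0,-0.22],[-0.005,-0.087,0,0,0,0,-0.22],[-0.005,-0.095,0,0,0,0,-0.22],[-0.006,-0.1,0,0,0,0,-0.22]]' && python3 -m jog '[[0,-0.004,0,0,0,0,-0.22],[-0.001,-0.01,0,0,0,0,-0.22],[-0.001,-0.019,0,0,0,0,-0.22],[-0.002,-0.028,0,0,0,0,-0.22],[-0.002,-0.037,0,0,0,0,-0.22],[-0.003,-0.047,0,0,0,0,-0.22],[-0.003,-0.057,0,0,0,0,-0.22],[-0.004,-0.066,0,0,0,0,-0.22],[-0.004,-0.074,0,0,0,0,-0.22],[-0.004,-0.081,0,0,0,0,-0.22],[-0.004,-0.086,0,0,0,0,-0.22],[-0.004,-0.09,0,0,0,0,-0.22]]'; python3 go.py .5657 .229 .012 13
python3 - <<'E'
from h import *
cv2.imwrite("pics/p3w.png",camera("wrist")["frame"])
cv2.imwrite("pics/p3s.png",camera("scene")["frame"])
E
```

```text
time_s: 5.45
ee_pos: [0.6035, 0.0937, 0.0126]
tool_rot: [-3.122, -0.348, -0.0]
contact_force: [1.1, 0.2, -0.2]
width: 0.0339
time_s: 6.45
ee_pos: [0.5799, 0.18, 0.0125]
tool_rot: [3.122, 0.347, -0.0]
contact_force: [0.2, -1.3, 0.6]
width: 0.034
t 6.45 p [0.5799 0.18   0.0125] jaw yaw 12.69 z [-0. -0. -1.] F [ 0.2 -1.3  0.6] w 0.034 q6 -0.1
-> [0.5657, 0.229, 0.012, 13.0] shift [-0.0031 -0.051   0.0005] rot [ 0.     0.    -0.005]
```

View pics/p3w.png

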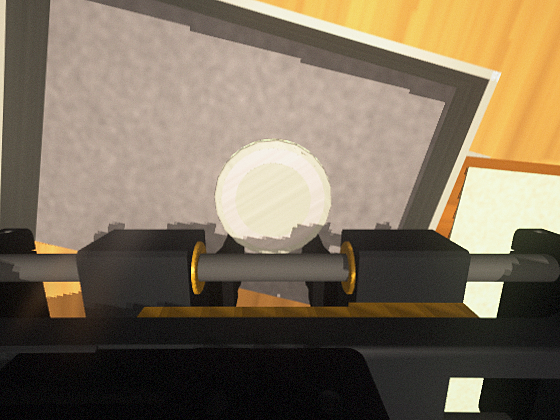

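View pics/p3s.png

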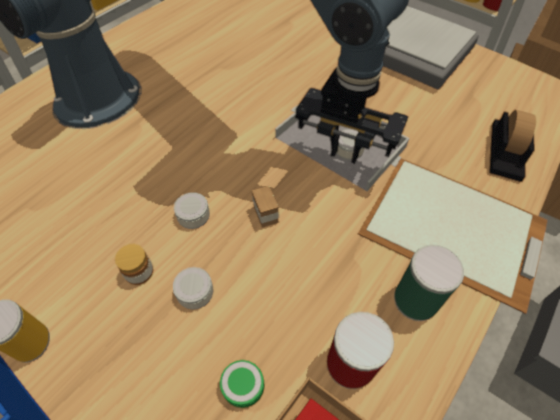

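The tin is inside the bay, centred in the fingers, with the back wall still well ahead. I'm pushing another 44 mm toward the back, then backing off and lifting.

```bash
python3 -m jog '[[0,-0.003,0,0,0,0,-0.22],[-0.001,-0.008,0,0,0,0,-0.22],[-0.001,-0.014,0,0,0,0,-0.22],[-0.002,-0.02,0,0,0,0,-0.22],[-0.002,-0.026,0,0,0,0,-0.22],[-0.003,-0.032,0,0,0,0,-0.22],[-0.003,-0.037,0,0,0,0,-0.22],[-0.003,-0.041,0,0,0,0,-0.22],[-0.003,-0.044,0,0,0,0,-0.22],[-0.003,-0.045,0,0,0,0,-0.22],[-0.003,-0.045,0,0,0,0,-0.22],[-0.003,-0.041,0,0,0,0,-0.22]]' && python3 -m jog '[[0,0.01,0,0,0,0,-0.22],[0,0.025,0,0,0,0,-0.22],[0,0.04,0,0,0,0,-0.22],[0,0.05,-0.03,0,0,0,-0.22],[0,0.06,-0.06,0,0,0,-0.22],[0,0.07,-0.09,0,0,0,-0.22],[0,0.07,-0.1,0,0,0,-0.22]]'; python3 go.py .5227 -.26 .1 -25 .5227 -.26 .012 -25
```

```text
time_s: 7.55
ee_pos: [0.568, 0.2191, 0.0126]
tool_rot: [-3.122, -0.347, -0.0]
contact_force: [-0.4, -0.4, 0.4]
width: 0.0338
time_s: 8.13
ee_pos: [0.587, 0.1477, 0.1167]
tool_rot: [3.122, 0.342, 0.012]
contact_force: [1.3, -0.9, 0.3]
width: 0.0339
t 8.13 p [0.587  0.1477 0.1167] jaw yaw 12.51 z [ 0.008 -0.    -1.   ] F [ 1.3 -0.9  0.3] w 0.0339 q6 -0.16
-> [0.5227, -0.26, 0.1, -25.0] shift [-0.1512  0.384   0.0163] rot [-0.001 -0.008  0.655]
-> [0.5227, -0.26, 0.012, -25.0] shift [-0.1518  0.3839  0.1043] rot [-0.001 -0.008  0.655]
```

```bash
python3 -m jog '[[-0.014,0.035,0,0,0,0.06,-0.22],[-0.028,0.07,0,0,0,0.12,-0.22],[-0.042,0.106,0,0,0,0.18,-0.22],[-0.056,0.142,0,0,0,0.24,-0.22],[-0.07,0.178,0,0,0,0.3,-0.22],[-0.084,0.214,0,0,0,0.36,-0.22],[-0.098,0.25,0,0,0,0.42,-0.22],[-0.112,0.286,0,0,0,0.48,-0.22],[-0.126,0.322,0,0,0,0.54,-0.22],[-0.14,0.352,0,0,0,0.6,-0.22],[-0.148,0.377,0,0,0,0.655,-0.22],[-0.148,0.377,0.01,0,0,0.655,-0.22]]' ; python3 m.py; python3 go.py .524 -.253 .012 -25
```

```text
time_s: 9.13
ee_pos: [0.5229, -0.2573, 0.1038]
tool_rot: [3.061, -0.687, 0.011]
contact_force: [0.8, -0.6, -0.4]
width: 0.0341
[552.8 264.5] 278.0 [ 0.4524 -0.6752  0.03  ] [16.  26.4] depth pt [ 0.4478 -0.6084  0.1162]
[ 37.7 221.3] 639.5 [0.5299 0.5359 0.03  ] [  8.5 122.9] depth pt [0.5283 0.5281 0.0452]
[338.8 101.1] 690.5 [ 0.8428 -0.1613  0.03  ] [28.4 31.1] depth pt [ 0.803  -0.1444  0.111 ]
[465.1  95.8] 931.5 [ 0.8736 -0.4848  0.03  ] [23.9 56.3] depth pt [ 0.8496 -0.4579  0.0789]
[273.1  87. ] 687.0 [ 8.745e-01 -4.000e-04  3.000e-02] [28.4 30.8] depth pt [8.340e-01 5.000e-04 1.103e-01]
[511.5  72.3] 865.0 [ 0.95   -0.6218  0.03  ] [ 12.5 102.8] depth pt [ 1.4301 -1.1639 -0.7494]
[279.2  56.3] 1352.5 [ 0.9596 -0.0139  0.03  ] [ 19.9 102.5] depth pt [ 1.4483 -0.0315 -0.7487]
[207.5  53.2] 287.0 [0.9631 0.1648 0.03  ] [11.8 47.5] depth pt [0.9732 0.1715 0.0141]
t 9.18 p [ 0.521  -0.2532  0.101 ] jaw yaw -25.15 z [ 0. -0. -1.] F [ 0.5  0.5 -1.5] w 0.0342 q6 -0.21
-> [0.524, -0.253, 0.012, -25.0] shift [ 0.0026 -0.0015  0.089 ] rot [ 0.    -0.    -0.003]
```

```bash
python3 -m jog '[[0.003,0,0.02,0,0,0,-0.22],[0.003,0,0.045,0,0,0,-0.22],[0.003,0,0.07,0,0,0,-0.22],[0.003,0,0.083,0,0,0,-0.22],[0.003,0,0.089,0,0,0,-0.22],[0.003,0,0.089,0,0,0,-0.22]]'; python3 go.py
python3 - <<'E'
from h import *
cv2.imwrite("pics/p4w.png",camera("wrist")["frame"])
cv2.imwrite("pics/p4s.png",camera("scene")["frame"])
E
```

```text
time_s: 9.68
ee_pos: [0.5231, -0.2494, 0.0117]
tool_rot: [-3.066, 0.674, 0.007]
contact_force: [0.7, 1.0, 0.5]
width: 0.0341
t 9.68 p [ 0.5231 -0.2494  0.0117] jaw yaw -24.81 z [-0.004  0.003 -1.   ] F [0.7 1.  0.5] w 0.0341 q6 -0.21
```

View pics/p4w.png

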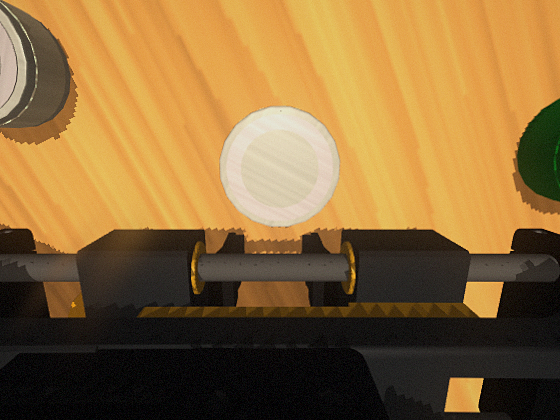

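View pics/p4s.png

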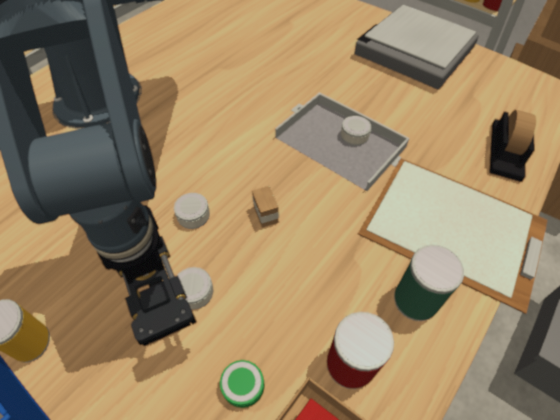

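In the wrist view, tin 2 is straight ahead at (279,167). The scene view shows tin 1 flat in the bay at (356,128). I'm pushing tin 2 diagonally to pass the carton.

```bash
python3 -m jog '[[0,-0.006,0,0,0,0,-0.22],[0,-0.012,0,0,0,0,-0.22],[0,-0.018,0,0,0,0,-0.22],[0,-0.024,0,0,0,0,-0.22],[0.001,-0.03,0,0,0,0,-0.22],[0.001,-0.038,0,0,0,0,-0.22],[0.001,-0.046,0,0,0,0,-0.22],[0.001,-0.054,0,0,0,0,-0.22],[0.001,-0.063,0,0,0,0,-0.22],[0.001,-0.072,0,0,0,0,-0.22],[0.001,-0.081,0,0,0,0,-0.22],[0.001,-0.089,0,0,0,0,-0.22]]' && python3 -m jog '[[0,-0.009,0,0,0,0,-0.22],[0,-0.018,0,0,0,0,-0.22],[0,-0.027,0,0,0,0,-0.22],[0.001,-0.036,0,0,0,0,-0.22],[0.001,-0.045,0,0,0,0,-0.22],[0.001,-0.054,0,0,0,0,-0.22],[0.001,-0.062,0,0,0,0,-0.22],[0.001,-0.069,0,0,0,0,-0.22],[0.001,-0.075,0,0,0,0,-0.22],[0.001,-0.079,0,0,0,0,-0.22],[0.001,-0.081,0,0,0,0,-0.22],[0.001,-0.081,0,0,0,0,-0.22]]'; python3 go.py .5976 -.0958 .012 -25
python3 - <<'E'
from h import *
cv2.imwrite("pics/p5w.png",camera("wrist")["frame"])
E
```

```text
time_s: 10.78
ee_pos: [0.5631, -0.1698, 0.0135]
tool_rot: [-3.068, 0.676, 0.0]
contact_force: [-0.0, -1.0, 1.0]
width: 0.0339
time_s: 11.78
ee_pos: [0.5979, -0.0973, 0.0135]
tool_rot: [-3.068, 0.676, 0.0]
contact_force: [0.6, 0.1, -0.4]
width: 0.0339
t 11.78 p [ 0.5979 -0.0973  0.0135] jaw yaw -24.85 z [ 0.  0. -1.] F [ 0.6  0.1 -0.4] w 0.0339 q6 0.09
-> [0.5976, -0.0958, 0.012, -25.0] shift [-0.0009 -0.0013  0.0015] rot [-0.     0.     0.003]
```

View pics/p5w.png

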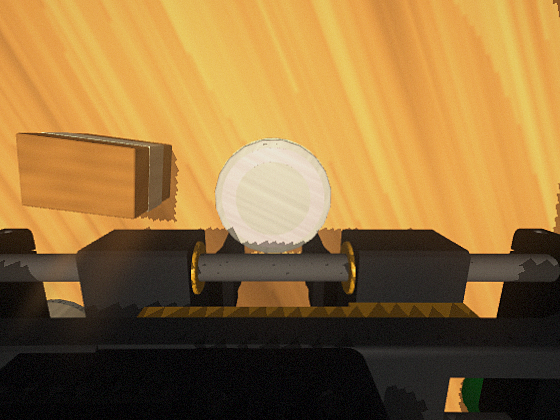

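Tin 2 is cradled at (273,195), clear of the carton, which is at (95,175). I'll back off, turn the fingers square to the bay and continue.

```bash
python3 -m jog '[[0,0.01,0,0,0,0,-0.22],[0,0.022,0,0,0,0,-0.22],[0,0.03,0,0,0,0,-0.22],[0.006,0.028,0,0,0,-0.1,-0.22],[0.012,0.024,0,0,0,-0.2,-0.22],[0.017,0.02,0,0,0,-0.3,-0.22],[0.022,0.017,0,0,0,-0.4,-0.22],[0.022,0.017,0,0,0,-0.45,-0.22],[0.022,0.017,0,0,0,-0.45,-0.22]]'; python3 go.py .613 -.12 .012 1;  python3 - <<'E'
from h import *
cv2.imwrite("pics/p6w.png",camera("wrist")["frame"])
c=camera("scene"); f=c["frame"]
cv2.imwrite("pics/p6s.png",f)
E
```

```text
time_s: 12.58
ee_pos: [0.6104, -0.1239, 0.0135]
tool_rot: [3.141, 0.024, 0.0]
contact_force: [-0.2, 0.3, -0.3]
width: 0.0341
t 12.58 p [ 0.6104 -0.1239  0.0135] jaw yaw 0.88 z [ 0. -0. -1.] F [-0.2  0.3 -0.3] w 0.0341 q6 -0.39
-> [0.613, -0.12, 0.012, 1.0] shift [ 0.0027 -0.0038  0.0015] rot [ 0.    -0.    -0.002]
```

View pics/p6w.png

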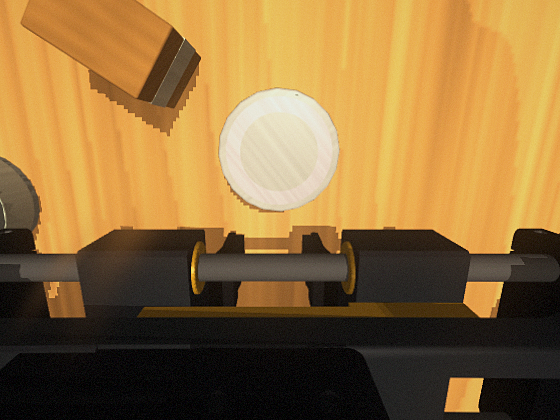

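View pics/p6s.png

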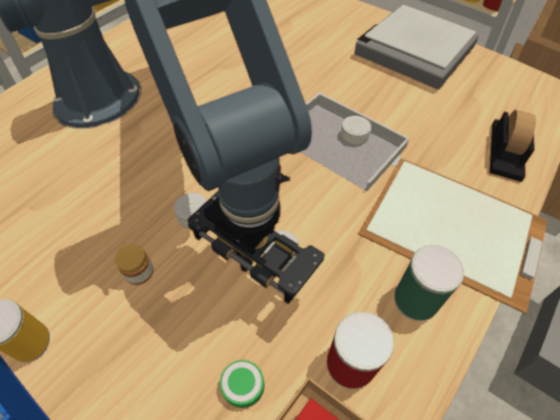

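```bash
python3 -m jog '[[0.001,-0.006,0,0,0,0,-0.22],[0.002,-0.012,0,0,0,0,-0.22],[0.002,-0.018,0,0,0,0,-0.22],[0.002,-0.024,0,0,0,0,-0.22],[0.003,-0.03,0,0,0,0,-0.22],[0.003,-0.037,0,0,0,0,-0.22],[0.004,-0.044,0,0,0,0,-0.22],[0.004,-0.052,0,0,0,0,-0.22],[0.005,-0.06,0,0,0,0,-0.22],[0.005,-0.068,0,0,0,0,-0.22],[0.005,-0.073,0,0,0,0,-0.22],[0.005,-0.075,0,0,0,0,-0.22]]';python3 - <<'E'
from h import *
cv2.imwrite("pics/p7w.png",camera("wrist")["frame"])
E
```

```text
time_s: 13.68
ee_pos: [0.6142, -0.0462, 0.0136]
tool_rot: [-3.141, -0.027, 0.0]
contact_force: [-0.1, -0.4, 0.3]
width: 0.034
```

View pics/p7w.png

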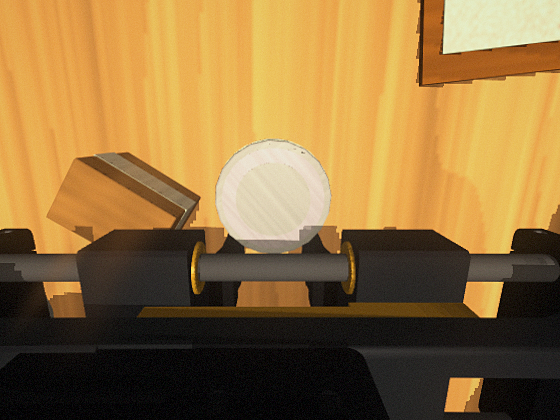

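The carton corner at (200,198) clears the tin, whose edge is at 216. I'm adding a couple of mm to the right and going on.

```bash
python3 -m jog '[[0.001,-0.004,0,0,0,0,-0.22],[0.002,-0.01,0,0,0,0,-0.22],[0.003,-0.018,0,0,0,0,-0.22],[0.003,-0.026,0,0,0,0,-0.22],[0.003,-0.034,0,0,0,0,-0.22],[0.003,-0.042,0,0,0,0,-0.22],[0.003,-0.05,0,0,0,0,-0.22],[0.002,-0.059,0,0,0,0,-0.22],[0.001,-0.068,0,0,0,0,-0.22],[0,-0.077,0,0,0,0,-0.22],[-0.001,-0.085,0,0,0,0,-0.22],[-0.002,-0.09,0,0,0,0,-0.22]]' ;python3 - <<'E'
from h import *
cv2.imwrite("pics/p8w.png",camera("wrist")["frame"])
E
python3 go.py .606 .182 .0125 1
```

```text
time_s: 14.73
ee_pos: [0.6106, 0.0439, 0.0135]
tool_rot: [-3.141, -0.026, 0.0]
contact_force: [-0.1, 0.2, -0.3]
width: 0.0336
t 14.78 p [0.6103 0.0445 0.0135] jaw yaw 0.99 z [-0.001  0.001 -1.   ] F [-0.1 -0.6  0.5] w 0.0337 q6 -0.13
-> [0.606, 0.182, 0.0125, 1.0] shift [-0.0019 -0.1376  0.0011] rot [-0.001  0.001 -0.   ]
```

View pics/p8w.png

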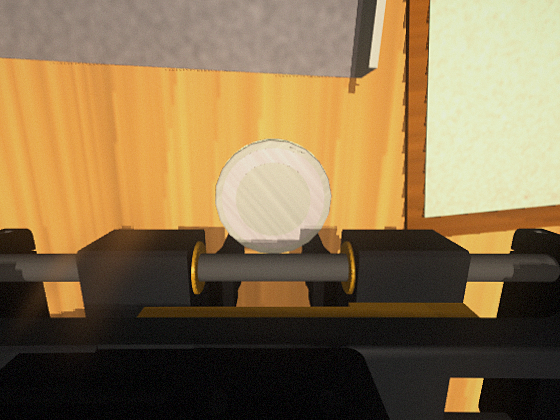

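```bash
python3 -m jog '[[0,-0.004,0,0,0,0,-0.22],[0,-0.01,0,0,0,0,-0.22],[0.001,-0.018,0,0,0,0,-0.22],[0.001,-0.026,0,0,0,0,-0.22],[0.001,-0.034,0,0,0,0,-0.22],[0.001,-0.042,0,0,0,0,-0.22],[0.002,-0.05,0,0,0,0,-0.22],[0.002,-0.058,0,0,0,0,-0.22],[0.002,-0.066,0,0,0,0,-0.22],[0.002,-0.073,0,0,0,0,-0.22],[0.002,-0.077,0,0,0,0,-0.22],[0.002,-0.078,0,0,0,0,-0.22]]' ;python3 - <<'E'
from h import *
cv2.imwrite("pics/p9w.png",camera("wrist")["frame"])
E
python3 go.py .611 .178 .0125 1
```

```text
time_s: 15.78
ee_pos: [0.6116, 0.1215, 0.0136]
tool_rot: [-3.141, -0.027, 0.0]
contact_force: [-0.3, -0.7, -0.7]
width: 0.0339
t 15.83 p [0.6115 0.1213 0.0136] jaw yaw 0.96 z [-0.  0. -1.] F [ 0.5 -0.4  0.5] w 0.0342 q6 -0.0
-> [0.611, 0.178, 0.0125, 1.0] shift [ 0.0004 -0.0567  0.0011] rot [-0.     0.    -0.001]
```

View pics/p9w.png

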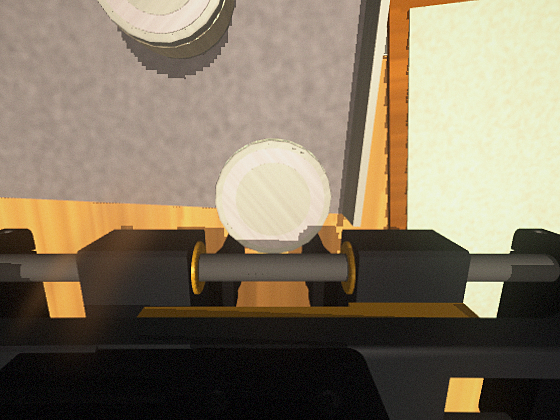

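Tin 2 is passing the mouth with a gap to the right wall, and tin 1 is ahead to the left. I'm pushing the final 54 mm, then backing off and lifting.

```bash
python3 -m jog '[[0,-0.004,0,0,0,0,-0.22],[0,-0.01,0,0,0,0,-0.22],[0,-0.017,0,0,0,0,-0.22],[0,-0.024,0,0,0,0,-0.22],[0,-0.031,0,0,0,0,-0.22],[0,-0.038,0,0,0,0,-0.22],[0,-0.044,0,0,0,0,-0.22],[0,-0.049,0,0,0,0,-0.22],[0,-0.053,0,0,0,0,-0.22],[0,-0.054,0,0,0,0,-0.22],[0,-0.054,0,0,0,0,-0.22],[0,-0.05,0,0,0,0,-0.22]]' && python3 -m jog '[[0,0.01,0,0,0,0,-0.22],[0,0.025,0,0,0,0,-0.22],[0,0.04,0,0,0,0,-0.22],[0,0.05,-0.03,0,0,0,-0.22],[0,0.06,-0.06,0,0,0,-0.22],[0,0.07,-0.09,0,0,0,-0.22],[0,0.07,-0.1,0,0,0,-0.22],[0,0.07,-0.1,0,0,0,-0.22]]'
python3 - <<'E'
from h import *
cv2.imwrite("pics/p10s.png",camera("scene")["frame"])
E
python3 go.py .4265 -.152 .11 -11 .4265 -.152 .012 -11
```

```text
time_s: 16.83
ee_pos: [0.6109, 0.171, 0.0136]
tool_rot: [-3.141, -0.026, -0.0]
contact_force: [0.1, -0.2, -0.1]
width: 0.0342
time_s: 17.5
ee_pos: [0.6145, 0.0985, 0.1168]
tool_rot: [3.141, 0.021, 0.011]
contact_force: [-0.6, 0.7, 0.1]
width: 0.0342
t 17.55 p [0.6128 0.0992 0.1146] jaw yaw 0.8 z [ 0.003  0.    -1.   ] F [-0.1 -0.1 -0.2] w 0.0336 q6 -0.03
-> [0.4265, -0.152, 0.11, -11.0] shift [-0.1898  0.2486  0.0041] rot [-0.    -0.003  0.206]
-> [0.4265, -0.152, 0.012, -11.0] shift [-0.19    0.2486  0.1021] rot [-0.    -0.003  0.206]
```

View pics/p10s.png

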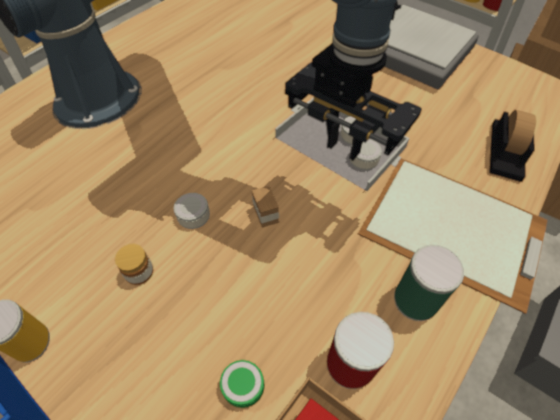

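Tin 2 is in the bay at about (368,150), and the jar and carton are undisturbed. Now tin 3.

```bash
python3 -m jog '[[-0.02,0.025,0,0,0,0.02,-0.22],[-0.04,0.05,0,0,0,0.04,-0.22],[-0.06,0.078,0,0,0,0.06,-0.22],[-0.08,0.106,0,0,0,0.08,-0.22],[-0.1,0.133,0,0,0,0.1,-0.22],[-0.12,0.16,0,0,0,0.13,-0.22],[-0.14,0.187,0,0,0,0.16,-0.22],[-0.16,0.214,0,0,0,0.18,-0.22],[-0.178,0.237,0,0,0,0.2,-0.22],[-0.19,0.249,0,0,0,0.206,-0.22],[-0.19,0.249,0,0,0,0.206,-0.22],[-0.19,0.249,0.02,0,0,0.206,-0.22]]'
python3 - <<'E'
from h import *
cv2.imwrite("pics/p11w.png",camera("wrist")["frame"])
E
python3 go.py .4265 -.152 .012 -11
```

```text
time_s: 18.55
ee_pos: [0.4266, -0.1525, 0.0942]
tool_rot: [3.126, -0.302, 0.005]
contact_force: [0.9, -0.3, -0.0]
width: 0.034
t 18.6 p [ 0.4246 -0.1507  0.0904] jaw yaw -10.97 z [-0.004  0.003 -1.   ] F [ 1.   0.4 -1.4] w 0.0341 q6 -0.4
-> [0.4265, -0.152, 0.012, -11.0] shift [0.0024 0.0011 0.0784] rot [-0.002  0.004  0.001]
```

View pics/p11w.png

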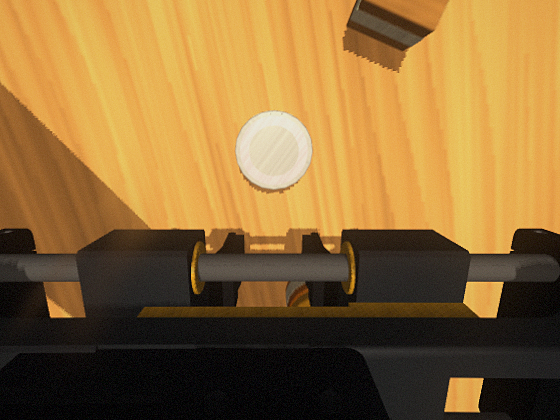

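Tin 3 is straight ahead at (274,150), with the jar well behind the fingers. I'm lowering.

```bash
python3 -m jog '[[0.002,0,0.025,0,0,0,-0.22],[0.002,0,0.05,0,0,0,-0.22],[0.002,0,0.068,0,0,0,-0.22],[0.002,0,0.075,0,0,0,-0.22],[0.002,0,0.077,0,0,0,-0.22],[0.002,0,0.077,0,0,0,-0.22]]'
python3 - <<'E'
from h import *
cv2.imwrite("pics/p12w.png",camera("wrist")["frame"])
E
python3 go.py .47 .08 .012 -11 .475 .19 .012 -11
```

```text
time_s: 19.1
ee_pos: [0.4277, -0.151, 0.016]
tool_rot: [-3.127, 0.296, 0.003]
contact_force: [0.3, -0.4, -0.3]
width: 0.0339
t 19.15 p [ 0.4281 -0.1514  0.0166] jaw yaw -10.85 z [-0.  0. -1.] F [ 0.  -0.  -0.4] w 0.0341 q6 -0.4
-> [0.47, 0.08, 0.012, -11.0] shift [-0.0024 -0.2351  0.0047] rot [-0.     0.     0.003]
-> [0.475, 0.19, 0.012, -11.0] shift [-0.0182 -0.3441  0.0047] rot [-0.     0.     0.003]
```

View pics/p12w.png

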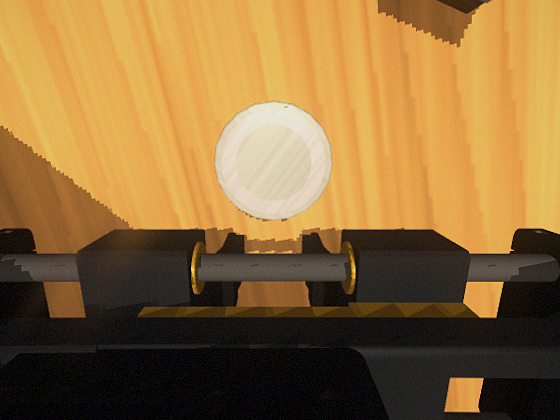

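```bash
python3 -m jog '[[0,-0.003,0.003,0,0,0,-0.22],[0,-0.009,0.004,0,0,0,-0.22],[0,-0.015,0.004,0,0,0,-0.22],[0,-0.021,0.004,0,0,0,-0.22],[0,-0.028,0.004,0,0,0,-0.22],[0,-0.036,0.004,0,0,0,-0.22],[0,-0.044,0.004,0,0,0,-0.22],[0,-0.052,0.004,0,0,0,-0.22],[0,-0.06,0.004,0,0,0,-0.22],[0,-0.068,0.004,0,0,0,-0.22],[-0.001,-0.077,0.004,0,0,0,-0.22],[-0.001,-0.086,0.004,0,0,0,-0.22]]' && python3 -m jog '[[0,-0.009,0,0,0,0,-0.22],[0,-0.018,0,0,0,0,-0.22],[0,-0.027,0,0,0,0,-0.22],[0,-0.036,0,0,0,0,-0.22],[0,-0.045,0,0,0,0,-0.22],[0,-0.053,0,0,0,0,-0.22],[0,-0.061,0,0,0,0,-0.22],[0,-0.068,0,0,0,0,-0.22],[-0.001,-0.074,0,0,0,0,-0.22],[-0.001,-0.078,0,0,0,0,-0.22],[-0.001,-0.08,0,0,0,0,-0.22],[-0.001,-0.08,0,0,0,0,-0.22]]'
python3 - <<'E'
from h import *
cv2.imwrite("pics/p13w.png",camera("wrist")["frame"])
E
python3 go.py .47 .08 .012 -11 .475 .19 .012 -11
```

```text
time_s: 20.15
ee_pos: [0.4431, -0.0662, 0.0125]
tool_rot: [-3.127, 0.298, 0.001]
contact_force: [-0.7, -0.8, 0.8]
width: 0.0342
time_s: 21.15
ee_pos: [0.4572, 0.012, 0.0125]
tool_rot: [-3.127, 0.297, 0.001]
contact_force: [0.5, 0.1, 0.7]
width: 0.0338
t 21.2 p [0.4573 0.0118 0.0125] jaw yaw -10.88 z [-0.  0. -1.] F [ 0.9 -0.4 -0.3] w 0.0341 q6 -0.03
-> [0.47, 0.08, 0.012, -11.0] shift [-0.0004 -0.0694  0.0005] rot [-0.     0.     0.002]
-> [0.475, 0.19, 0.012, -11.0] shift [-0.0162 -0.1784  0.0005] rot [-0.     0.     0.002]
```

View pics/p13w.png

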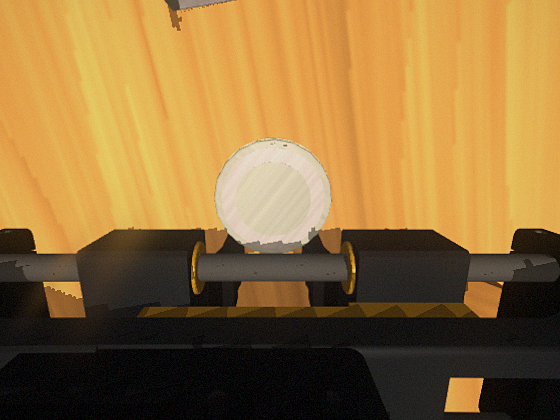

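Tin 3 is cradled at (273,195). The end of the left wall is at (175,12), well to the left of the path.

```bash
python3 -m jog '[[0,-0.004,0,0,0,0,-0.22],[0,-0.011,0,0,0,0,-0.22],[-0.001,-0.019,0,0,0,0,-0.22],[-0.001,-0.027,0,0,0,0,-0.22],[-0.002,-0.035,0,0,0,0,-0.22],[-0.002,-0.044,0,0,0,0,-0.22],[-0.003,-0.053,0,0,0,0,-0.22],[-0.003,-0.062,0,0,0,0,-0.22],[-0.004,-0.071,0,0,0,0,-0.22],[-0.004,-0.08,0,0,0,0,-0.22],[-0.005,-0.086,0,0,0,0,-0.22],[-0.005,-0.09,0,0,0,0,-0.22]]'
python3 - <<'E'
from h import *
cv2.imwrite("pics/p14w.png",camera("wrist")["frame"])
E
python3 go.py .4775 .189 .012 -11
```

```text
time_s: 22.2
ee_pos: [0.4694, 0.1019, 0.0126]
tool_rot: [-3.128, 0.296, 0.0]
contact_force: [-0.3, -0.7, -0.1]
width: 0.0339
t 22.25 p [0.4696 0.1021 0.0126] jaw yaw -10.82 z [ 0.  0. -1.] F [ 0.6 -0.1  0.5] w 0.0339 q6 0.17
-> [0.4775, 0.189, 0.012, -11.0] shift [-0.0086 -0.0868  0.0006] rot [-0.    -0.     0.003]
```

View pics/p14w.png

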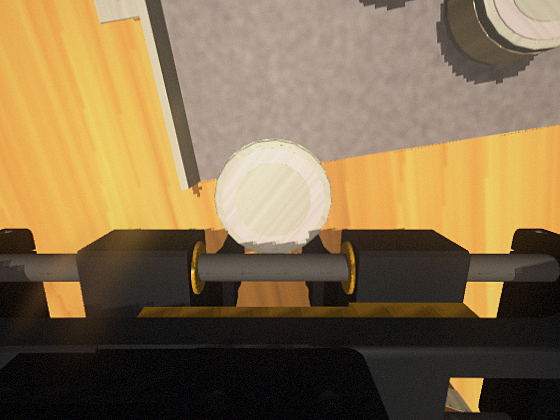

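The left wall's end is at (195,190), the tin clears it, and the wall diverges from the path ahead. Now the final push.

```bash
python3 -m jog '[[0,-0.004,0,0,0,0,-0.22],[0,-0.011,0,0,0,0,-0.22],[0,-0.019,0,0,0,0,-0.22],[0,-0.027,0,0,0,0,-0.22],[-0.001,-0.035,0,0,0,0,-0.22],[-0.001,-0.043,0,0,0,0,-0.22],[-0.002,-0.051,0,0,0,0,-0.22],[-0.003,-0.059,0,0,0,0,-0.22],[-0.003,-0.067,0,0,0,0,-0.22],[-0.004,-0.074,0,0,0,0,-0.22],[-0.004,-0.08,0,0,0,0,-0.22],[-0.004,-0.083,0,0,0,0,-0.22]]' && python3 -m jog '[[0,0,0,0,0,0,-0.22],[0,0.01,0,0,0,0,-0.22],[0,0.025,0,0,0,0,-0.22],[0,0.04,0,0,0,0,-0.22],[0,0.05,-0.03,0,0,0,-0.22],[0,0.06,-0.06,0,0,0,-0.22],[0,0.08,-0.09,0,0,0,-0.22],[0,0.12,-0.11,0,0,0,-0.22],[0,0.16,-0.12,0,0,0,-0.22],[0,0.2,-0.12,0,0,0,-0.22],[0,0.24,-0.12,0,0,0,-0.22],[0,0.28,-0.12,0,0,0,-0.22]]'; python3 go.py
python3 - <<'E'
from h import *
cv2.imwrite("pics/p15s.png",camera("scene")["frame"])
cv2.imwrite("pics/p15t.png",camera("top")["frame"])
E
python3 m.py
```

```text
time_s: 23.25
ee_pos: [0.4813, 0.1841, 0.0126]
tool_rot: [-3.127, 0.297, -0.0]
contact_force: [-0.4, -0.6, 0.3]
width: 0.034
time_s: 24.25
ee_pos: [0.4271, -0.0942, 0.1331]
tool_rot: [3.127, -0.299, 0.001]
contact_force: [0.5, 0.5, 0.2]
width: 0.034
t 24.25 p [ 0.4271 -0.0942  0.1331] jaw yaw -10.93 z [ 0.001 -0.    -1.   ] F [0.5 0.5 0.2] w 0.034 q6 -0.28
[553.9 310.1] 278.5 [ 0.3455 -0.6687  0.03  ] [12.8 31.7] depth pt [ 0.3504 -0.6015  0.1168]
[526.  311.1] 643.5 [ 0.3444 -0.596   0.03  ] [26.7 30.7] depth pt [ 0.3494 -0.5382  0.1163]
[471.1 285.4] 624.0 [ 0.4037 -0.4628  0.03  ] [26.9 29.6] depth pt [ 0.404  -0.4302  0.0908]
[552.4 267.6] 365.0 [ 0.445  -0.6735  0.03  ] [16.  31.8] depth pt [ 0.4414 -0.6072  0.1167]
[523.1 267.9] 634.5 [ 0.4442 -0.596   0.03  ] [26.4 30.7] depth pt [ 0.4413 -0.5381  0.1164]
[338.9 100.9] 676.5 [ 0.8433 -0.1616  0.03  ] [28.1 30.8] depth pt [ 0.805  -0.1444  0.1106]
[465.2  95.7] 927.0 [ 0.874  -0.4851  0.03  ] [23.8 56.6] depth pt [ 0.8494 -0.4581  0.0789]
[273.1  86.7] 668.0 [ 8.753e-01 -4.000e-04  3.000e-02] [27.7 30.8] depth pt [8.333e-01 5.000e-04 1.105e-01]
```

View pics/p15s.png

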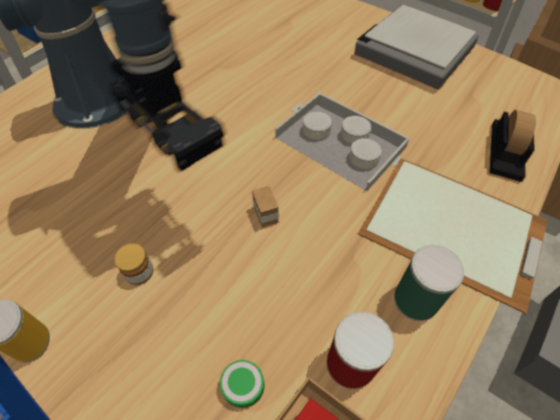

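View pics/p15t.png

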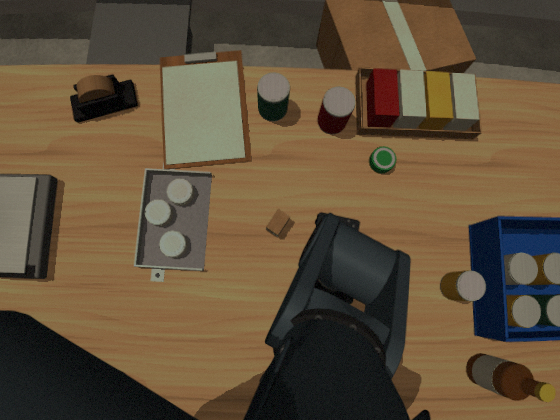

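All three tins stand flat inside the bay: top view (180,190), (158,212) and (173,244). The carton is at (279,222), unchanged. I'll do one numerical check before handing in.

Run:
```python
from h import *
c=camera("top"); P=depthpts(c); Z=P[...,2]
hsv=cv2.cvtColor(c["frame"],cv2.COLOR_BGR2HSV)
t=np.radians(-2.5);X=np.array([np.cos(t),np.sin(t)]);Y=np.array([-np.sin(t),np.cos(t)]);b=np.array([.546,.224])
m=np.zeros(Z.shape,np.uint8); m[174:264,144:212]=(Z[174:264,144:212]>.0275)&(Z[174:264,144:212]<.036)
m=cv2.morphologyEx(m,cv2.MORPH_OPEN,np.ones((3,3)))
n,l,s,ce=cv2.connectedComponentsWithStats(m)
for i in range(1,n):
    if s[i,4]<150: continue
    q=P[l==i]; g=np.linalg.lstsq(np.c_[q[:,:2],np.ones(len(q))],q[:,2],rcond=None)[0]
    d=q.mean(0)[:2]-b; print(np.round(ce[i],1),s[i,4],np.round(q.mean(0),4),"bay mm",np.round([d@X*1000,d@Y*1000],1),"tilt",np.round(np.hypot(*g[:2]),3))
q=P[203:240,262:295].reshape(-1,3); q=q[(q[:,2]>.042)&(q[:,2]<.054)]; print("carton",cv2.minAreaRect(np.float32(q[:,:2]*1000))[0])
c=camera("scene"); P=depthpts(c); q=P[238:290,110:158].reshape(-1,3); q=q[(q[:,2]>.047)&(q[:,2]<.058)]; print("jar",len(q),np.round(q.mean(0),4), cv2.minAreaRect(np.float32(q[:,:2]*1000))[:2])
o=get_obs(); print(o["time_s"],o["contact_force"])
```

```text
[178.8 190.6] 460 [0.6091 0.2108 0.0308] bay mm [ 63.6 -10.5] tilt 0.009
[157.  211.9] 506 [0.5582 0.2573 0.0308] bay mm [10.8 33.8] tilt 0.005
[171.8 243.2] 519 [0.4879 0.2187 0.031 ] bay mm [-57.9  -7.8] tilt 0.006
carton (539.083251953125, -17.123977661132812)
jar 689 [ 0.4493 -0.2399  0.0526] ((447.9776916503906, -239.72097778320312), (47.131561279296875, 47.67032241821289))
24.5 [-0.71123673  0.60467345  0.53944107]
```

Every tin is at least 37 mm past the entry limit and flat. The carton hasn't moved, and the jar is within camera accuracy of its start. The arm is clear, so I'm handing in.

```bash
python3 -c "
from plant import *
print(finish_job())"
```

```text
the job is handed in; nothing more can be done
None
```

I swept the three tins one at a time into the bay, with the fingers held 34 mm apart as a cradle. The job was handed in at about 24.5 s; no verdict is reported.

- **Tins:** in the bay's frame they stand at (64, -11), (11, 34) and (-58, -8) mm. All three are inside the walls and well past the open side. Their tops are at z ≈ 0.031, and their tilt is under 0.01 rad.
- **Carton, jar and look-alike:** the carton is where it stood, to within 0.2 mm. The jar measures about 3 mm from its first reading. The top view of the jar was blocked, so that reading came from the other camera, and the gap fits the calibration tolerance. I never touched the green look-alike.
- **Forces:** at the end of each move the force on the tool read no more than about 2 N, which is close to sensor noise. At hand-in the arm was clear of everything. No check failed.

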